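# Level the potting plate and hold the level down on it

## Task

The casting on the levelling plate is to be potted, so the plate must be level: lay the spirit level lengthwise on the clear strip of plate beside the casting, press it down to seat it, then turn the knob of the plate's screw foot until the bubble stands between the two lines of the vial. Finish by pressing straight down on the level with about 10 N or a little more and stay there: the program ends while still pressing, with the level flat on the plate, lengthwise on the strip, and the bubble still between the lines. Leave the other things on the mat where they are.

Things in the scene. Friction and masses are not known exactly. Their poses are not given: they have to be found in the camera images.
- level: Spirit level: grey and steel bar 150 long (x), 22 wide (y), 34 high, 0.25 to 0.38 kg, loose, upright on the cutting mat (mat top 3 above z = 0). Origin: centre of its underside. Grip it across its 22 mm. In the middle of its top lies the vial, 70 long, with a black line 9.7 either side of the middle; the top beyond 35 from the middle is solid and flat: press there, on one side or astride the vial.
- bubble (a joint): Pale bubble (15 mm long) in the level's vial: offset in m from the vial's middle along the level's own x. It runs to the higher end, 0.55 mm per mrad of slope, and settles within a second. Between the lines = within 0.002 of 0.
- plate: Aluminium levelling plate 220 x 170 x 12, top about 51 above z = 0, with a 50 wide tongue to the screw foot; cannot be shoved. Origin: midway between its two fixed feet, on its tilt axis, 6 below its top. x: lengthwise to the screw foot (260 away, y = 0), y: across. A casting is clamped on its +y half (y 20 to 72, up to 40 above the top); the -y half is clear.
- strip (a point): Centre of the clear strip, on the plate's top: 85 along x from the plate's origin, at y = -40; axes as the plate's. The plate's ends are 110 away along x, its edge 45 away along -y, the casting 60 along +y.
- knob_grip (a point): Mid-height centre of the screw foot's fluted black knob: 38 across, 24 high, axis upright, underside 16 to 20 above the plate's tongue. Turns a full turn either way, friction 0.12 N m; stays at its height. Clockwise from above raises this end of the plate 3.06 mrad a radian: bubble 1.7 mm towards the knob. At the start this end is low: bubble 4.7 to 8 mm from the middle, away from the knob.
- cover: Bystander: small cast cover, 48 by 42 by 8.
- bearing: Bystander: steel bearing ring, 29 across, 12 high.
- screwdriver: Bystander: screwdriver, 160 long.
- spanner: Bystander: spanner, 150 long.
- resin: Bystander: tin of resin, 68 across, 85 high.
- hardener: Bystander: small bottle, 40 across, 75 high.
- tape: Bystander: roll of tape, 90 across, 19 high.
- screw_tray: Bystander: steel tray, 100 by 70 by 18.

How it is judged:
By the outcome, as a careful person would: the job done as asked, in the order asked, and still so for the second after the job is handed in, while the arm keeps its last pose, push and grip.
It also fails if it takes over 72 s, if anything falls off the work surface, if the arm or the gripper's body presses on something with over 40 N, if the wrist force passes 120 N, or if a joint passes its speed limit or range.

## Robot

A 7-joint arm with a two-finger parallel gripper is mounted at the origin on the work surface. World frame = base frame: x ahead of the robot, y to its left, z up, the work surface at z = 0. Lengths are in m, angles in rad, forces in N, time in s.
With the tool pointing down it reaches from about 0.425 to 0.875 m from the base axis. Payload 4.7 kg.
Tool frame: the origin (TCP) lies on the mounting face of the last link; the fingertips stand 182 mm ahead of it and the grasp point (between the pads) lies 164 mm ahead of it; z points along the fingers, y is the line along which they close (so a half turn about z gives the same grasp; the last joint's range is limited). The gripper opens to 87 mm and grips with 3 to 60 N. Pads are 19 mm wide; open, the fingers measure 117 mm over their backs; the gripper's body (75 mm by 190 mm) begins 51 mm behind the grasp point.
Start: joints at [1.295, 0.321, -0.07, 1.45, 0.023, 1.371, -0.057], TCP at [0.186, -0.623, 0.405] pointing down, gripper open.
Joint ranges: [-2.86, 2.86], [-0.3, 2.09], [-1.38, 1.24], [0.06, 2.45], [-1.56, 4.7], [0.09, 2.05], [-2.69, 2.69]. Speed limits (rad/s): [2.57, 2.57, 3.14, 3.14, 3.14, 3.14, 3.14].

## Interface

Orientations are given as a unit quaternion [w, x, y, z].
In Python, from rig import arm gives the robot as it stands.
- The arm moves only by the shell command python3 steer.py 'ROWS' [FORCE]. ROWS is rows parted by semicolons, their numbers by spaces, 1 to 10 of them, each of 7 numbers: a rotation vector rx, ry, rz in rad, then dx, dy, dz in m, then the opening from 0.0 (shut) to 1.0 (fully open); each row is the pose to reach, as a shift and turn from the pose commanded when the command began, along the tool's axes at that moment; what a row does not reach only later rows make up. A row lasts 1/10 s, in which the tool goes at most 0.05 m and 0.15 rad, less where a joint would pass 70% of its speed; a pose out of reach is approached as far as the arm can. The fingers move at their own pace and stop on an object; FORCE is the grip in N (left out, the last holds). Time passes only in rows, so rows that do not move let the fingers close. It prints the time, the measured TCP pose, the force, the opening and the grip force at its end.
- arm.state(): the state, without advancing time (a new reading comes with each control period).
- arm.grab_frame(name): name is "scene" or "side" or "wrist"; returns a dict with "frame" (420x560x3 uint8, red, green, blue), "fx", "fy", "cx", "cy" (pixels), "rvec" (rotation vector, rad) and "tvec" (3), from world to camera coordinates, as OpenCV has them; the wrist camera has in their place "tool_from_camera" (4x4, takes a point from camera to tool coordinates, whose origin is the TCP and whose axes are the flange's). Camera axes: x right, y down, z forward; pixel columns grow to the right and rows downward; lengths in m; the calibration is good to about 2 mm. The wrist camera is an equidistant fisheye: a pixel r from the principal point sees the ray r / f radians off the axis. A picture is of the moment at which its call begins: read the wrist's pose just before it. There is no depth.
- arm.sign_off(): hands the job in; it is judged then, once.
The state is a dict: "time_s": time; "qpos": joint angles; "qd": joint speeds; "joint_torque": joint torques, N m; "ee_pos": TCP position; "eef_rot": TCP orientation; "force": force on the tool from outside, world axes, zero at the start; "moment": the same for the moment, N m; "grip_width": opening from 0.0 (shut) to 1.0 (fully open); "gripper_force": force on a finger pad.
Only numpy, scipy, OpenCV 4.12 (cv2) and the standard library are available. Lean on these libraries where they do the work, as an engineer would, in place of code of your own. Each camera call takes 0.05 s, during which the arm holds its last target. There are 200 camera calls.

## Working session

There is one attempt and no reset: what is moved stays moved. The work goes in short steps, Python scripts to look and compute and a shell command to move; the robot and the scene stay as the last step left them, time stands still between calls to the robot, and variables do not carry over. Pictures are saved under pics/ and viewed, at most 10 in all, crops included, and the job is handed in when it is done.

```bash
ls; mkdir -p pics; python3 - <<'E'
from rig import arm
import cv2,numpy as np
np.set_printoptions(precision=4,suppress=True)
s=arm.state();print(s)
for n in("scene","side","wrist"):
    f=arm.grab_frame(n);cv2.imwrite(f"pics/{n}0.png",f["frame"][:,:,::-1])
    np.save(f"pics/{n}0.npy",f,allow_pickle=True)
    print({k:v for k,v in f.items() if k!="frame"})
E
```

```text
pics
rig.py
steer.py
{'time_s': 0.0, 'qpos': array([ 1.2951,  0.3218, -0.0701,  1.4517,  0.0226,  1.3708, -0.0569]), 'qd': array([-0.0012,  0.0004, -0.001 ,  0.    , -0.0002, -0.0007,  0.    ]), 'joint_torque': array([  0.0003, -49.129 ,  -0.4038, -31.2532,  -0.0641,   0.0437,
         0.0001]), 'ee_pos': array([ 0.1857, -0.6227,  0.4036]), 'eef_rot': array([-0.0009,  0.9895,  0.1444, -0.0002]), 'force': array([-0.3512, -0.221 ,  1.0943]), 'moment': array([ 0.0044, -0.071 , -0.01  ]), 'gripper_force': 0.0, 'grip_width': 0.9992510414111773}
{'fx': 439.1720437124128, 'fy': 439.1720437124128, 'cx': 279.01243919013837, 'cy': 208.64357208940373, 'rvec': array([ 2.2007,  0.8002, -0.346 ]), 'tvec': array([-0.4047, -0.1944,  1.6583])}
{'fx': 447.4760318186189, 'fy': 447.4760318186189, 'cx': 279.83801243091364, 'cy': 212.488675279825, 'rvec': array([ 0.4725, -2.5675,  1.4196]), 'tvec': array([0.507 , 0.1727, 1.0139])}
{'fx': 325.19226210127806, 'fy': 325.19226210127806, 'cx': 277.0927690148627, 'cy': 213.16762253385045, 'tool_from_camera': array([[-0.0004, -0.961 , -0.2765,  0.0764],
       [ 1.    , -0.0004,  0.0001,  0.0002],
       [-0.0002, -0.2765,  0.961 ,  0.0208],
       [ 0.    ,  0.    ,  0.    ,  1.    ]])}
```
View pics/scene0.png

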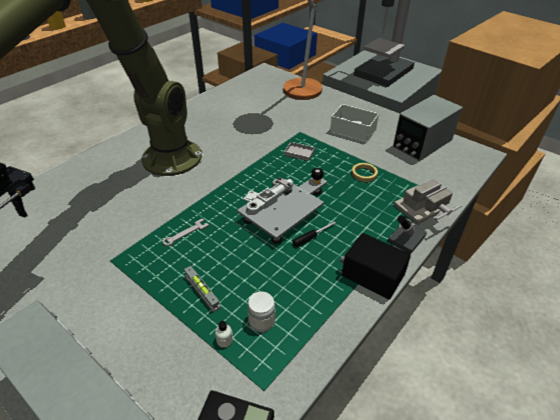

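View pics/side0.png

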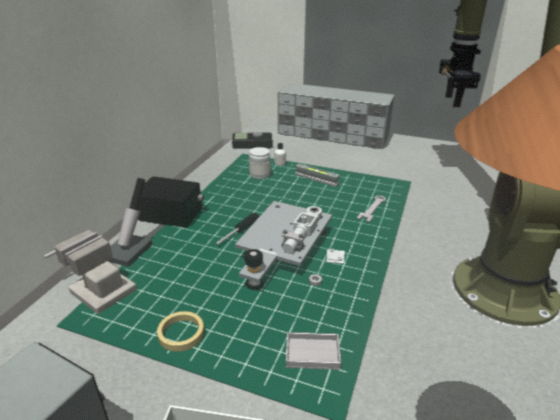

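View pics/wrist0.png

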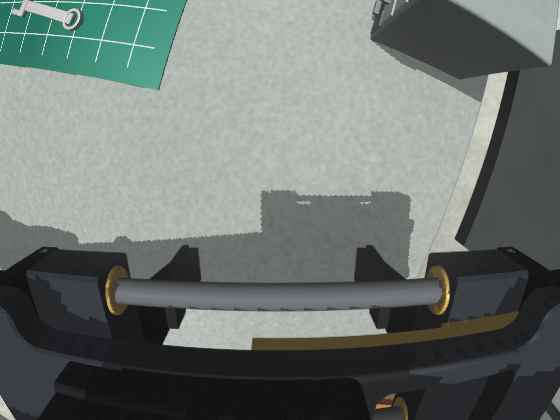

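Scene: the level runs from (187,268) to (216,309), the knob is at (317,174), and the plate corners are near (240,208), (280,243) and (322,198). Side: the level runs from (296,165) to (338,182), and the knob is at (254,260). Wrist: only the spanner and bare mat are in view.

```bash
cat > h.py <<'E'
import numpy as np,cv2
from scipy.spatial.transform import Rotation as R
np.set_printoptions(precision=4,suppress=True)
def rot(s): q=s["eef_rot"]; return R.from_quat([q[1],q[2],q[3],q[0]]).as_matrix()
def rays(f,px,s=None):
    px=np.atleast_2d(np.array(px,float)); c=np.array([f["cx"],f["cy"]])
    d=(px-c)/f["fx"]
    if "rvec" in f:
        M=cv2.Rodrigues(np.array(f["rvec"]))[0]; D=np.c_[d,np.ones(len(d))]
        return -M.T@f["tvec"], D@M
    th=np.linalg.norm(d,axis=1)[:,None]
    D=np.c_[d/np.maximum(th,1e-9)*np.sin(th),np.cos(th)]
    T=np.eye(4);T[:3,:3]=rot(s);T[:3,3]=s["ee_pos"]; T=T@f["tool_from_camera"]
    return T[:3,3],D@T[:3,:3].T
def onz(f,px,z,s=None):
    o,D=rays(f,px,s); return o+D*((z-o[2])/D[:,2])[:,None]
def wpx(f,P,s):
    T=np.eye(4);T[:3,:3]=rot(s);T[:3,3]=s["ee_pos"];T=np.linalg.inv(T@f["tool_from_camera"])
    p=np.atleast_2d(P)@T[:3,:3].T+T[:3,3]; r=np.linalg.norm(p[:,:2],axis=1)
    return p[:,:2]/r[:,None]*np.arctan2(r,p[:,2])[:,None]*f["fx"]+[f["cx"],f["cy"]]
def load(n): return np.load(f"pics/{n}.npy",allow_pickle=True).item()
def shot(arm,tag,n="wrist"):
    s=arm.state();f=arm.grab_frame(n);f["s"]=s
    cv2.imwrite(f"pics/{tag}.png",f["frame"][:,:,::-1]);np.save(f"pics/{tag}.npy",f,allow_pickle=True);return s,f
def to(s,P,ang=None):
    "shift in tool axes from measured pose so that grasp point is at P; ang=wanted world heading of tool x"
    M=rot(s); g=s["ee_pos"]+M[:,2]*0.164
    print("grasp",g,"xhead",np.arctan2(M[1,0],M[0,0]),"z",M[:,2],"shift tool",M.T@(np.array(P)-g))
E
python3 - <<'E'
from h import *
a=load("scene0");b=load("side0")
print("level",onz(a,[[187,268],[216,309],[202,287]],.035))
print("level side",onz(b,[[296,167],[338,182]],.035))
print("plate corners",onz(a,[[240,208],[280,243],[322,198]],.051))
print("knob",onz(a,[317,174],.085),onz(b,[254,258],.085))
print("resin",onz(a,[262,297],.085),"hard",onz(a,[222,325],.075), "screwdr",onz(a,[[295,245],[335,222]],.01))
E
```

```text
level [[ 0.4781 -0.3393  0.035 ]
 [ 0.6367 -0.3816  0.035 ]
 [ 0.5581 -0.3571  0.035 ]]
level side [[ 0.6173 -0.3471  0.035 ]
 [ 0.4642 -0.2964  0.035 ]]
plate corners [[ 0.4334 -0.0783  0.051 ]
 [ 0.6247 -0.1122  0.051 ]
 [ 0.6022  0.1258  0.051 ]]
knob [[0.5401 0.1798 0.085 ]] [[0.527  0.1989 0.085 ]]
resin [[ 0.7269 -0.3049  0.085 ]] hard [[ 0.7026 -0.4206  0.075 ]] screwdr [[ 0.6402 -0.0602  0.01  ]
 [ 0.6759  0.0986  0.01  ]]
```

```bash
R="0 0 0.57 0.36 -0.14 0 1"; python3 steer.py '0 0 0.57 0.36 -0.14 0 1;0 0 0.57 0.36 -0.14 0 1;0 0 0.57 0.36 -0.14 0 1;0 0 0.57 0.36 -0.14 0 1;0 0 0.57 0.36 -0.14 0 1;0 0 0.57 0.36 -0.14 0 1;0 0 0.57 0.36 -0.14 0 1;0 0 0.57 0.36 -0.14 0 1;0 0 0.57 0.36 -0.14 0 1;0 0 0.57 0.36 -0.14 0 1'
python3 - <<'E'
from h import *
from rig import arm
s,f=shot(arm,"w1"); to(s,[.55,-.35,.03])
E
```

```text
time_s: 1.15
ee_pos: [0.4916, -0.3847, 0.4043]
eef_rot: [-0.0, 0.99, -0.138, -0.0]
force: [-0.7, 0.1, -0.4]
grip_width: 0.998
gripper_force: 0.0
grasp [ 0.4915 -0.3847  0.2403] xhead -0.2771195069742926 z [-0.0009  0.0004 -1.    ] shift tool [ 0.047  -0.0493  0.2102]
```

View pics/w1.png

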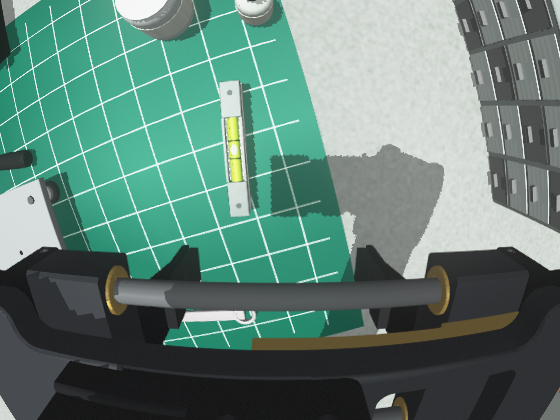

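The wrist view shows the level from (231,82) to (240,216), with the vial around (235,150). I'll segment it to get its pose.

```bash
python3 - <<'E'
from h import *
f=load("w1");s=f["s"];im=f["frame"].astype(int)
nong=(im[:,:,1]-im[:,:,0]<25)|(im[:,:,0]>120)
gray=(nong&(im.sum(2)>300)).astype(np.uint8)
m=np.zeros_like(gray);m[70:228,208:262]=gray[70:228,208:262]
m=cv2.morphologyEx(m,cv2.MORPH_OPEN,np.ones((5,5),np.uint8))
n,l,st,_=cv2.connectedComponentsWithStats(m);k=1+st[1:,4].argmax();print(st[k])
ys,xs=np.where(l==k);P=onz(f,np.c_[xs,ys],.037,s)
r=cv2.minAreaRect((P[:,:2]*1000).astype(np.float32));print(r)
c,b=r[0],cv2.boxPoints(r)
w=P[:,:2].mean(0);u=np.linalg.svd(P[:,:2]-w,full_matrices=0)[2][0];print("mean",w,"head",np.arctan2(u[1],u[0]))
t=(P[:,:2]-w)@u;print(t.min(),t.max(), wpx(f,np.r_[w,.037],s))
to(s,[*(np.array(r[0])/1000),.03])
E
```

```text
[ 217   80   34  137 3032]
((549.8399658203125, -354.145751953125), (26.606544494628906, 149.16641235351562), 78.50377655029297)
mean [ 0.5521 -0.3542] head 2.929171435164898
-0.07237668390391501 0.07681899592990707 [[234.235  147.0513]]
grasp [ 0.4915 -0.3847  0.2403] xhead -0.2771195069742926 z [-0.0009  0.0004 -1.    ] shift tool [ 0.048  -0.0453  0.2102]
```

```bash
python3 steer.py '0 0 -0.07 0.048 -0.047 0.05 1;0 0 -0.07 0.048 -0.047 0.09 0.6;0 0 -0.07 0.048 -0.047 0.13 0.6;0 0 -0.07 0.048 -0.047 0.16 0.6;0 0 -0.07 0.048 -0.047 0.18 0.6;0 0 -0.07 0.048 -0.047 0.195 0.6;0 0 -0.07 0.048 -0.047 0.205 0.6;0 0 -0.07 0.048 -0.047 0.213 0.6;0 0 -0.07 0.048 -0.047 0.213 0.6'
python3 steer.py '0 0 0 0 0 0 0;0 0 0 0 0 0 0;0 0 0 0 0 0 0;0 0 0 0 0 0 0;0 0 0 0 0 0 0;0 0 0 0 0 0 0;0 0 0 0 0 0 0;0 0 0 0 0 0 0' 30
python3 - <<'E'
from h import *
from rig import arm
s,f=shot(arm,"w2"); to(s,[.55,-.354,.03])
E
```

```text
time_s: 2.1
ee_pos: [0.5495, -0.3544, 0.1915]
eef_rot: [0.0, 0.994, -0.105, -0.0]
force: [-0.2, 0.2, 0.3]
grip_width: 0.602
gripper_force: 0.0
time_s: 2.9
ee_pos: [0.5501, -0.3536, 0.1922]
eef_rot: [-0.0, 0.994, -0.105, 0.0]
force: [-1.3, 3.4, 5.2]
grip_width: 0.252
gripper_force: 30.0
grasp [ 0.5502 -0.3536  0.0282] xhead -0.20993248192362743 z [ 0.0004  0.0003 -1.    ] shift tool [-0.0001  0.0004 -0.0018]
```

```bash
python3 steer.py '0 0 0 0 0 -0.03 0;0 0 0 0 0 -0.08 0;0 0 0 0 0 -0.13 0;0 0 0 0 0 -0.18 0;0 0 0 0 0 -0.22 0;0 0 -0.15 -0.02 -0.04 -0.25 0;0 0 -0.3 -0.04 -0.08 -0.25 0;0 0 -0.45 -0.06 -0.12 -0.25 0;0 0 -0.6 -0.078 -0.16 -0.25 0;0 0 -0.75 -0.078 -0.2 -0.25 0' 40
python3 steer.py '0 0 -0.15 0 0 0 0;0 0 -0.3 0 0 0 0;0 0 -0.45 0 0 0 0;0 0 -0.6 0 0 0 0;0 0 -0.75 0 0 0 0;0 0 -0.9 0 0 0 0;0 0 -1.05 0 0 0 0;0 0 -1.08 0 0 0 0;0 0 -1.08 0 0 0 0'
python3 - <<'E'
from h import *
from rig import arm
s,f=shot(arm,"w3"); to(s,[.53,-.0,.03]); print(s["qpos"],s["force"])
E
```

```text
time_s: 3.95
ee_pos: [0.5133, -0.141, 0.4409]
eef_rot: [0.001, 0.963, 0.269, -0.001]
force: [0.7, -0.9, -2.7]
grip_width: 0.249
gripper_force: 40.0
time_s: 4.85
ee_pos: [0.5151, -0.1425, 0.4409]
eef_rot: [-0.0, 0.691, 0.723, -0.0]
force: [-0.1, -0.2, -2.9]
grip_width: 0.25
gripper_force: 40.0
grasp [ 0.5149 -0.1425  0.2769] xhead 1.6169041595648066 z [-0.0012 -0.0001 -1.    ] shift tool [0.1417 0.022  0.2469]
[ 0.6883  0.085  -0.4947  1.6679  0.0412  1.4001  0.2341] [-0.1045 -0.2246 -2.9218]
```

View pics/w3.png

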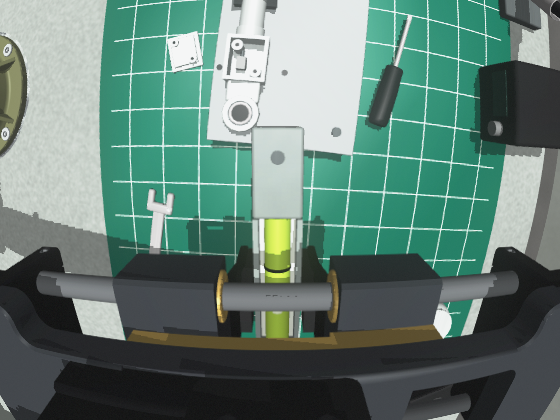

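The wrist view shows the held level, the plate's near edge from (207,138) to (353,155), and the casting on the left. I'll move forward to see the whole plate.

```bash
python3 steer.py '0 0 0 0.04 0.01 0 0;0 0 0 0.08 0.02 0 0;0 0 0 0.11 0.02 0 0;0 0 0 0.11 0.02 0 0;0 0 0 0.11 0.02 0 0'
python3 - <<'E'
from h import *
from rig import arm
print(onz(load("w3"),[[207,138],[353,155]],.051,load("w3")["s"]))
s,f=shot(arm,"w4"); to(s,[.53,-.0,.03])
E
```

```text
time_s: 5.4
ee_pos: [0.5298, -0.0307, 0.4417]
eef_rot: [0.0, 0.69, 0.724, -0.0]
force: [-0.0, -0.9, -3.0]
grip_width: 0.247
gripper_force: 40.0
[[ 0.4324 -0.0873  0.051 ]
 [ 0.6009 -0.0991  0.051 ]]
grasp [ 0.5298 -0.0308  0.2777] xhead 1.6199921745531123 z [-0.    -0.001 -1.   ] shift tool [0.0311 0.0017 0.2476]
```

View pics/w4.png

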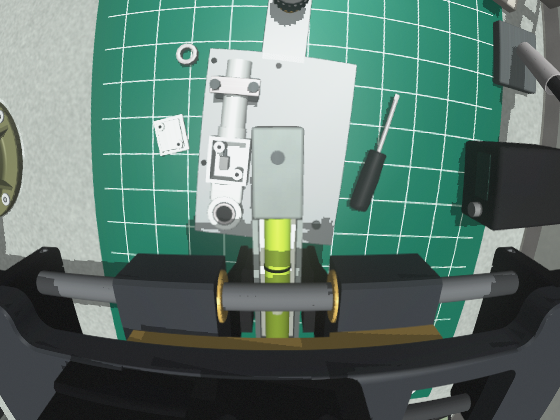

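The wrist view shows the plate's far corners at (210,48) and (356,66), the near ones at (195,231) and (330,243), and the knob at the top edge (291,3).

```bash
python3 - <<'E'
from h import *
f=load("w4");s=f["s"];g=load("w3")
Q=onz(f,[[210,48],[356,66],[330,243],[195,231]],.051,s)[:,:2]
Q3=onz(g,[[207,138],[353,155]],.051,g["s"])[:,:2]
A,B=Q[0],Q[1]   # far: +y, -y
C,D=(Q[2]+Q3[1])/2,(Q[3]+Q3[0])/2
print(Q,Q3,np.linalg.norm(A-B),np.linalg.norm(C-D),np.linalg.norm(A-D),np.linalg.norm(B-C))
h=[np.arctan2(*(v[::-1])) for v in(A-D,B-C)];print(h, np.arctan2(*((A-B)[::-1]))-np.pi/2,np.arctan2(*((D-C)[::-1]))-np.pi/2)
v=(A-D)+(B-C)+ (lambda w:np.array([w[1],-w[0]]))((A-B)+(D-C)); v/=np.linalg.norm(v); n=np.array([-v[1],v[0]])
c=(A+B+C+D)/4; strip=c-.040*n; org=c-.085*v; knob=org+.26*v
print("head",np.arctan2(v[1],v[0]),"ctr",c,"strip",strip,"knob",knob, onz(f,[291,3],.093,s),wpx(f,np.r_[knob,.093],s))
to(s,[*strip,.09])
P=s["ee_pos"][:2]; print("held level heading", onz(f,[[278,128],[278,215]],s["ee_pos"][2]-.155,s))
E
```

```text
[[ 0.4464  0.1292]
 [ 0.6129  0.1166]
 [ 0.5987 -0.0966]
 [ 0.432  -0.0894]] [[ 0.4324 -0.0873]
 [ 0.6009 -0.0991]] 0.1670142119148091 0.1678617806899694 0.21802224523074523 0.2148516499502514
[np.float64(1.5057392755896717), np.float64(1.5096997409214685)] 1.4951982424780068 1.5141499286095175
head 1.5063934757289146 ctr [0.5228 0.0149] strip [0.5627 0.0123] knob [0.5341 0.1895] [[0.5345 0.171  0.093 ]] [[291.3512 -12.7615]]
grasp [ 0.5298 -0.0308  0.2777] xhead 1.6199921745531123 z [-0.    -0.001 -1.   ] shift tool [0.0417 0.035  0.1876]
held level heading [[0.5273 0.0424 0.2867]
 [0.5291 0.0055 0.2867]]
```

```bash
python3 steer.py '0 0 0.114 0.043 0.035 0 0;0 0 0.114 0.043 0.035 0.04 0;0 0 0.114 0.043 0.035 0.08 0;0 0 0.114 0.043 0.035 0.12 0;0 0 0.114 0.043 0.035 0.15 0;0 0 0.114 0.043 0.035 0.175 0;0 0 0.114 0.043 0.035 0.19 0;0 0 0.114 0.043 0.035 0.195 0;0 0 0.114 0.043 0.035 0.195 0'
python3 - <<'E'
from h import *
from rig import arm
s=arm.state();to(s,[.5627,.0123,.075]);print(s["force"])
E
python3 steer.py '0 0 0 0 0 0.003 0;0 0 0 0 0 0.005 0;0 0 0 0 0 0.005 0;0 0 0 0 0 0.005 0'
```

```text
time_s: 6.35
ee_pos: [0.5629, 0.0126, 0.2467]
eef_rot: [-0.0, 0.73, 0.683, -0.0]
force: [0.5, -0.2, -1.8]
grip_width: 0.247
gripper_force: 40.0
grasp [0.5629 0.0126 0.0827] xhead 1.5043071175672547 z [-0.0004 -0.0002 -1.    ] shift tool [-0.0003 -0.0001  0.0077]
[ 0.4982 -0.2054 -1.8463]
time_s: 6.75
ee_pos: [0.5629, 0.0134, 0.2422]
eef_rot: [0.0, 0.73, 0.684, 0.0]
force: [0.0, -0.0, -3.1]
grip_width: 0.25
gripper_force: 40.0
```

```bash
python3 steer.py '0 0 0 0 0 0.001 0;0 0 0 0 0 0.002 0;0 0 0 0 0 0.002 0'; python3 steer.py '0 0 0 0 0 0.001 0;0 0 0 0 0 0.001 0;0 0 0 0 0 0.001 0'
```

```text
time_s: 7.05
ee_pos: [0.5628, 0.0135, 0.2399]
eef_rot: [0.0, 0.73, 0.684, 0.0]
force: [0.2, -0.4, -1.7]
grip_width: 0.247
gripper_force: 40.0
time_s: 7.35
ee_pos: [0.5629, 0.0136, 0.2393]
eef_rot: [0.0, 0.73, 0.684, 0.0]
force: [-0.9, 1.1, 4.2]
grip_width: 0.248
gripper_force: 40.0
```

```bash
python3 steer.py '0 0 0 0 0 0 0.5;0 0 0 0 0 0 0.5;0 0 0 0 0 0 0.5;0 0 0 0 0 0 0.5;0 0 0 0 0 -0.02 0.5;0 0 0 0 0 -0.05 0.5;0 0 0 0 0 -0.06 0;0 0 0 -0.03 0 -0.06 0;0 0 0 -0.053 0 -0.06 0;0 0 0 -0.053 0 -0.06 0' 20
python3 steer.py '0 0 0 0 0 0.015 0;0 0 0 0 0 0.025 0;0 0 0 0 0 0.03 0;0 0 0 0 0 0.03 0'
python3 - <<'E'
from h import *
from rig import arm
s,f=shot(arm,"w5"); to(s,[.5627,.0123,.075])
E
```

```text
time_s: 8.35
ee_pos: [0.559, -0.0438, 0.2981]
eef_rot: [0.001, 0.732, 0.682, -0.001]
force: [-0.3, 0.1, -0.6]
grip_width: 0.218
gripper_force: 0.0
time_s: 8.75
ee_pos: [0.5591, -0.0382, 0.2679]
eef_rot: [-0.001, 0.729, 0.685, -0.0]
force: [0.4, 0.5, 0.5]
grip_width: 0.005
gripper_force: 0.0
grasp [ 0.5589 -0.0381  0.1039] xhead 1.5078648198188704 z [-0.0013  0.0007 -1.    ] shift tool [0.0505 0.0007 0.0289]
```

View pics/w5.png

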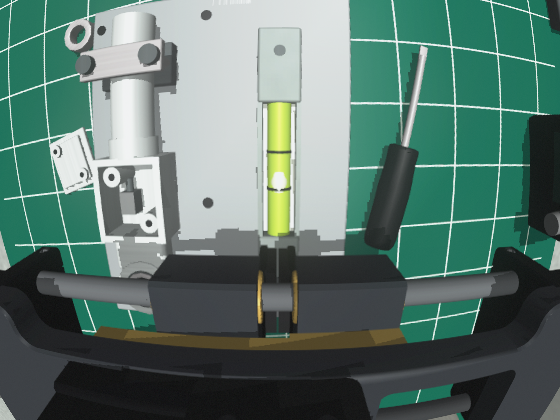

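The level lies along the strip, aligned with the plate. The vial lines are at rows 152 and 188, with the bubble near (279,180), i.e. at the end away from the knob. Next I press to seat it.

```bash
python3 steer.py '0 0 0 0 0 0.001 0;0 0 0 0 0 0.002 0;0 0 0 0 0 0.003 0;0 0 0 0 0 0.003 0;0 0 0 0 0 0.003 0'; python3 steer.py '0 0 0 0 0 0.001 0;0 0 0 0 0 0.001 0;0 0 0 0 0 0.001 0'
```

```text
time_s: 9.3
ee_pos: [0.5595, -0.0386, 0.2673]
eef_rot: [0.0, 0.729, 0.684, 0.0]
force: [-3.8, 0.8, 9.5]
grip_width: 0.007
gripper_force: 5.3
time_s: 9.6
ee_pos: [0.5596, -0.0386, 0.2673]
eef_rot: [0.0, 0.729, 0.684, 0.0]
force: [-6.5, 1.2, 16.6]
grip_width: 0.008
gripper_force: 8.1
```

```bash
cat >> h.py <<'E'
def bubble(f,r0,r1,c0,c1,show=False):
    im=f["frame"][r0:r1,c0:c1].astype(int)
    pale=(im[:,:,2]>140)&(im[:,:,0]>150)&(im[:,:,1]>150); dark=im.max(2)<110
    vy=lambda m:np.where(m.sum(1)>=max(3,0.4*(c1-c0)))[0]+r0
    ys,xs=np.where(pale)
    if show: print("dark rows",vy(dark),"pale rowcount",dict(zip(range(r0,r1),pale.sum(1))))
    return ys+r0,xs+c0
E
python3 steer.py '0 0 0 0 0 0 0;0 0 0 0 0 0 0;0 0 0 0 0 0 0;0 0 0 0 0 0 0;0 0 0 0 0 0 0'
python3 - <<'E'
from h import *
from rig import arm
s,f=shot(arm,"w6")
bubble(f,106,232,272,288,True)
print(f["frame"][106:232:2,274:286].mean(1).astype(int).tolist())
E
```

```text
time_s: 10.1
ee_pos: [0.5596, -0.0386, 0.2673]
eef_rot: [0.0, 0.729, 0.684, 0.0]
force: [-6.0, 1.5, 16.1]
grip_width: 0.005
gripper_force: 8.1
dark rows [151 188 189] pale rowcount {106: np.int64(1), 107: np.int64(1), 108: np.int64(1), 109: np.int64(1), 110: np.int64(1), 111: np.int64(1), 112: np.int64(1), 113: np.int64(1), 114: np.int64(1), 115: np.int64(1), 116: np.int64(1), 117: np.int64(1), 118: np.int64(1), 119: np.int64(1), 120: np.int64(1), 121: np.int64(1), 122: np.int64(0), 123: np.int64(0), 124: np.int64(0), 125: np.int64(0), 126: np.int64(0), 127: np.int64(0), 128: np.int64(0), 129: np.int64(0), 130: np.int64(0), 131: np.int64(0), 132: np.int64(0), 133: np.int64(0), 134: np.int64(0), 135: np.int64(0), 136: np.int64(0), 137: np.int64(0), 138: np.int64(0), 139: np.int64(0), 140: np.int64(0), 141: np.int64(0), 142: np.int64(0), 143: np.int64(0), 144: np.int64(0), 145: np.int64(0), 146: np.int64(0), 147: np.int64(0), 148: np.int64(0), 149: np.int64(0), 150: np.int64(0), 151: np.int64(0), 152: np.int64(0), 153: np.int64(0), 154: np.int64(0), 155: np.int64(0), 156: np.int64(0), 
[... 1729 characters left out ...]
, 238, 111], [113, 127, 82], [126, 143, 85], [219, 237, 111], [219, 237, 110], [218, 237, 110], [218, 237, 109], [218, 237, 110], [218, 237, 109], [218, 237, 109], [218, 237, 109], [218, 237, 114], [230, 238, 203], [231, 239, 207], [234, 239, 217], [236, 240, 228], [237, 240, 231], [237, 240, 230], [235, 239, 227], [230, 237, 214], [131, 136, 128], [173, 185, 145], [220, 236, 139], [215, 236, 105], [215, 236, 105], [215, 236, 104], [214, 236, 103], [214, 236, 103], [214, 236, 103], [214, 236, 102], [214, 236, 102], [213, 236, 101], [213, 236, 100], [213, 235, 100], [213, 235, 100], [212, 235, 99], [212, 235, 99], [212, 235, 98], [212, 235, 97], [211, 235, 97], [211, 234, 96], [211, 234, 95]]
```

The bubble is about 6 mm from the middle, away from the knob, so it needs roughly 3.5 rad clockwise. Next I go up and find the knob.

```bash
python3 steer.py '0 0 0 0 0 -0.01 0;0 0 0 0 0 -0.05 0;0 0 0 0 0 -0.09 0;0 0 0 0.04 0 -0.12 0.7;0 0 0 0.09 -0.02 -0.12 0.7;0 0 0 0.13 -0.03 -0.12 0.7;0 0 0 0.13 -0.03 -0.12 0.7;0 0 0 0.13 -0.03 -0.12 0.7'
python3 - <<'E'
from h import *
from rig import arm
s,f=shot(arm,"w7"); to(s,[.534,.1895,.081]); print(s["qpos"],wpx(f,[.534,.1895,.093],s))
im=f["frame"]
d=cv2.morphologyEx((im.max(2)<75).astype(np.uint8),cv2.MORPH_OPEN,np.ones((5,5),np.uint8))
n,l,st,c=cv2.connectedComponentsWithStats(d)
print([(st[i].tolist(),c[i]) for i in range(1,n) if st[i,4]>300])
E
```

```text
time_s: 10.95
ee_pos: [0.5374, 0.0935, 0.3848]
eef_rot: [0.0, 0.729, 0.685, -0.0]
force: [0.1, -1.0, -0.7]
grip_width: 0.376
gripper_force: 0.0
grasp [0.5375 0.0934 0.2208] xhead 1.509170904758947 z [ 0.0005 -0.0006 -1.    ] shift tool [ 0.0958 -0.0095  0.1398]
[ 0.4068  0.1621 -0.6893  1.7206  0.1076  1.2967 -0.3668] [[264.7266  98.2258]]
[([528, 0, 22, 21, 312], array([537.3429,   8.6699])), ([503, 71, 9, 75, 519], array([507.1195, 107.3892])), ([0, 202, 560, 218, 42309], array([276.6448, 343.0684])), ([210, 246, 38, 38, 967], array([232.8397, 268.2048])), ([307, 246, 38, 38, 963], array([321.4694, 268.1807])), ([347, 246, 111, 45, 2807], array([398.3181, 267.8942])), ([97, 253, 111, 39, 2670], array([154.8434, 268.503 ])), ([196, 310, 46, 27, 967], array([219.6546, 323.3433])), ([313, 310, 46, 27, 924], array([333.855 , 322.8723])), ([420, 370, 95, 50, 2297], array([477.0196, 395.2164]))]
```

View pics/w7.png

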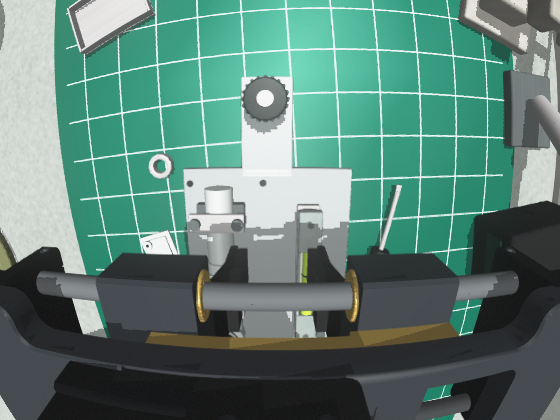

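The knob's top centre is at (265,98), which is where I predicted it (264.7,98.2). I pre-rotate counter-clockwise above it, then descend.

```bash
python3 steer.py '0 0 -0.15 0.03 0 0 0.7;0 0 -0.3 0.06 -0.0095 0 0.7;0 0 -0.45 0.096 -0.0095 0 0.7;0 0 -0.6 0.096 -0.0095 0 0.7;0 0 -0.75 0.096 -0.0095 0 0.7;0 0 -0.9 0.096 -0.0095 0 0.7;0 0 -1.05 0.096 -0.0095 0 0.7;0 0 -1.2 0.096 -0.0095 0 0.7;0 0 -1.3 0.096 -0.0095 0 0.7;0 0 -1.3 0.096 -0.0095 0 0.7'
python3 steer.py '0 0 -0.15 0 0 0.02 0.7;0 0 -0.3 0 0 0.04 0.7;0 0 -0.45 0 0 0.06 0.7;0 0 -0.6 0 0 0.07 0.7;0 0 -0.75 0 0 0.08 0.7;0 0 -0.9 0 0 0.08 0.7;0 0 -1.0 0 0 0.08 0.7;0 0 -1.0 0 0 0.08 0.7'
python3 - <<'E'
from h import *
from rig import arm
s=arm.state(); to(s,[.534,.1895,.081]); print(s["qpos"])
E
```

```text
time_s: 12.0
ee_pos: [0.5355, 0.1864, 0.3841]
eef_rot: [-0.0, 0.169, 0.986, -0.0]
force: [0.5, -0.5, -0.2]
grip_width: 0.698
gripper_force: 0.0
time_s: 12.8
ee_pos: [0.5351, 0.1872, 0.3041]
eef_rot: [-0.0, -0.324, 0.946, 0.0]
force: [0.2, 0.3, -0.9]
grip_width: 0.702
gripper_force: 0.0
grasp [0.535  0.1872 0.1401] xhead -2.481619168062891 z [-0.001  -0.0002 -1.    ] shift tool [-0.0007  0.0024  0.0591]
[ 0.489   0.4023 -1.0518  1.758   0.3728  1.2012  1.5639]
```

```bash
python3 steer.py '0 0 0 0 0.0024 0.025 0.7;0 0 0 0 0.0024 0.045 0.7;0 0 0 0 0.0024 0.055 0.7;0 0 0 0 0.0024 0.058 0.7;0 0 0 0 0.0024 0.058 0.7;0 0 0 0 0.0024 0.058 0;0 0 0 0 0.0024 0.058 0;0 0 0 0 0.0024 0.058 0;0 0 0 0 0.0024 0.058 0;0 0 0 0 0.0024 0.058 0' 30
python3 - <<'E'
from h import *
from rig import arm
s=arm.state(); to(s,[.534,.1895,.081]); print(s["qpos"],s["moment"])
E
```

```text
time_s: 13.8
ee_pos: [0.5334, 0.1903, 0.2471]
eef_rot: [0.0, -0.326, 0.945, -0.0]
force: [-0.1, -1.4, 1.4]
grip_width: 0.431
gripper_force: 30.0
grasp [0.5335 0.1903 0.0831] xhead -2.477687004323965 z [ 0.0009 -0.0004 -1.    ] shift tool [ 0.0001 -0.0009  0.0021]
[ 0.4404  0.4663 -1.0067  1.8131  0.4399  1.1062  1.513 ] [-0.059  -0.1924  0.0698]
```

```bash
for i in 1; do python3 steer.py '0 0 0.12 0 0 0 0;0 0 0.24 0 0 0 0;0 0 0.36 0 0 0 0;0 0 0.48 0 0 0 0;0 0 0.6 0 0 0 0;0 0 0.72 0 0 0 0;0 0 0.84 0 0 0 0;0 0 0.96 0 0 0 0;0 0 1.08 0 0 0 0;0 0 1.2 0 0 0 0'; done
python3 - <<'E'
from h import *
from rig import arm
s=arm.state(); to(s,[.534,.1895,.081]); print(s["qpos"],s["moment"])
E
```

```text
time_s: 14.8
ee_pos: [0.5334, 0.1901, 0.2471]
eef_rot: [0.001, 0.267, 0.964, -0.0]
force: [1.1, -1.3, 1.6]
grip_width: 0.429
gripper_force: 30.0
grasp [0.5336 0.1899 0.0831] xhead 2.601012614751613 z [ 0.001 -0.001 -1.   ] shift tool [-0.0006 -0.0001  0.0021]
[ 0.2663  0.3774 -0.7728  1.8181  0.2999  1.066   0.4118] [-0.307  -0.2233  0.1534]
```

```bash
python3 steer.py '0 0 0.12 0 0 0 0;0 0 0.24 0 0 0 0;0 0 0.36 0 0 0 0;0 0 0.48 0 0 0 0;0 0 0.6 0 0 0 0;0 0 0.72 0 0 0 0;0 0 0.84 0 0 0 0;0 0 0.96 0 0 0 0;0 0 1.08 0 0 0 0;0 0 1.2 0 0 0 0'; python3 steer.py '0 0 0.12 0 0 0 0;0 0 0.24 0 0 0 0;0 0 0.36 0 0 0 0;0 0 0.48 0 0 0 0;0 0 0.6 0 0 0 0;0 0 0.72 0 0 0 0;0 0 0.84 0 0 0 0;0 0 0.96 0 0 0 0;0 0 1.1 0 0 0 0;0 0 1.1 0 0 0 0'
python3 - <<'E'
from h import *
from rig import arm
s=arm.state(); to(s,[.534,.1895,.081]); print(s["qpos"],s["moment"])
E
```

```text
time_s: 15.8
ee_pos: [0.5332, 0.19, 0.2471]
eef_rot: [0.001, 0.765, 0.645, -0.0]
force: [-0.9, -3.3, 3.4]
grip_width: 0.427
gripper_force: 30.0
time_s: 16.8
ee_pos: [0.533, 0.1902, 0.2471]
eef_rot: [0.0, 0.988, 0.152, -0.0]
force: [-1.3, -2.5, 3.8]
grip_width: 0.427
gripper_force: 30.0
grasp [0.533  0.19   0.0831] xhead 0.3048246453019554 z [-0.0002 -0.001  -1.    ] shift tool [0.0008 0.0008 0.0021]
[-0.0418  0.3028 -0.4009  1.8288  0.1365  1.0373 -1.7619] [-0.4205  0.2986 -0.0692]
```

```bash
python3 steer.py '0 0 0 0 0 0 0.7;0 0 0 0 0 0 0.7;0 0 0 0 0 0 0.7;0 0 0 0 0 0 0.7;0 0 0 0 0 -0.04 0.7;0 0 0 0 0 -0.08 0.7;0 0 -0.12 0 0.02 -0.11 0;0 0 -0.24 -0.02 0.06 -0.11 0;0 0 -0.36 -0.03 0.1 -0.11 0;0 0 -0.48 -0.0436 0.14 -0.11 0'
python3 steer.py '0 0 -0.12 0 0 0 0;0 0 -0.24 0 0 0 0;0 0 -0.36 0 0 0 0;0 0 -0.48 0 0 0 0;0 0 -0.6 0 0 0 0;0 0 -0.72 0 0 0 0;0 0 -0.72 0 0 0 0'
python3 - <<'E'
from h import *
from rig import arm
s=arm.state(); to(s,[.5597,-.040,.104]); print(s["qpos"])
E
```

```text
time_s: 17.8
ee_pos: [0.5335, 0.0427, 0.3571]
eef_rot: [0.0, 0.923, 0.386, 0.001]
force: [1.0, -1.0, 0.1]
grip_width: 0.424
gripper_force: 0.0
time_s: 18.5
ee_pos: [0.5336, 0.044, 0.3566]
eef_rot: [-0.0, 0.729, 0.684, -0.0]
force: [-0.3, 0.5, 0.0]
grip_width: 0.002
gripper_force: 0.0
grasp [0.5335 0.044  0.1926] xhead 1.506764409767843 z [-0.0002  0.0001 -1.    ] shift tool [-0.0821  0.0315  0.0885]
[ 0.2422  0.13   -0.4027  1.7888  0.0537  1.2337 -0.2393]
```

```bash
python3 steer.py '0 0 0 -0.04 0.016 0.02 0;0 0 0 -0.07 0.0315 0.04 0;0 0 0 -0.082 0.0315 0.06 0;0 0 0 -0.082 0.0315 0.075 0;0 0 0 -0.082 0.0315 0.085 0;0 0 0 -0.082 0.0315 0.085 0;0 0 0 -0.082 0.0315 0.085 0'
cat >> h.py <<'E'
def off(f,c0=272,c1=288):
    im=f["frame"].astype(int)[100:240,c0:c1]
    dk=(im.max(2)<170).mean(1); i=np.where(dk>.4)[0]+100; i=i[(i>130)&(i<215)]
    p=((im[:,:,2]>165)&(im[:,:,0]>180)&(im[:,:,1]>180)).mean(1); j=np.where(p>.3)[0]+100
    g=i[np.argmax(np.diff(i))+1:];h=i[:np.argmax(np.diff(i))+1];a,b=h.mean(),g.mean()
    print("lines",i,"bubble",j.min(),j.max(),"offset mm to knob +",((a+b)/2-(j.min()+j.max())/2)/(b-a)*19.4)
E
python3 - <<'E'
from h import *
from rig import arm
s,f=shot(arm,"w8"); to(s,[.5597,-.040,.104])
off(load("w6"));off(f)
E
```

```text
time_s: 19.2
ee_pos: [0.5599, -0.0385, 0.2723]
eef_rot: [0.0, 0.729, 0.684, 0.0]
force: [0.6, -0.2, 0.9]
grip_width: 0.003
gripper_force: 0.0
grasp [ 0.5601 -0.0384  0.1083] xhead 1.5076226593481419 z [ 0.0008  0.0004 -1.    ] shift tool [-0.0016 -0.0003  0.0043]
lines [150 151 152 188 189] bubble 171 191 offset mm to knob + -5.819999999999999
lines [151 152 187 188 189] bubble 100 181 offset mm to knob + 15.546575342465752
```

View pics/w8.png

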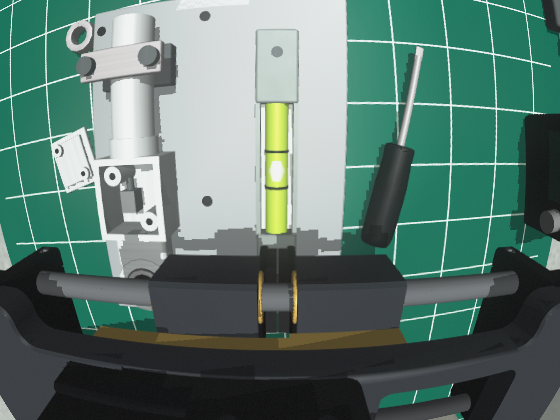

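The vial lines are at rows 151.5 and 188 and the bubble spans about rows 160–181, so it is within 0.5 mm of the middle. The bystanders haven't moved. Now the final press.

```bash
python3 steer.py '0 0 0 -0.001 0 0.002 0;0 0 0 -0.001 0 0.004 0;0 0 0 -0.001 0 0.006 0;0 0 0 -0.001 0 0.006 0;0 0 0 -0.001 0 0.006 0'
```

```text
time_s: 19.75
ee_pos: [0.56, -0.0409, 0.2676]
eef_rot: [0.001, 0.73, 0.684, 0.0]
force: [-2.2, 0.4, 9.1]
grip_width: 0.007
gripper_force: 4.6
```

```bash
python3 steer.py '0 0 0 0 -0.0004 0.0006 0;0 0 0 0 -0.0004 0.0006 0;0 0 0 0 -0.0004 0.0006 0;0 0 0 0 -0.0004 0.0006 0;0 0 0 0 -0.0004 0.0006 0;0 0 0 0 -0.0004 0.0006 0;0 0 0 0 -0.0004 0.0006 0;0 0 0 0 -0.0004 0.0006 0;0 0 0 0 -0.0004 0.0006 0;0 0 0 0 -0.0004 0.0006 0'
python3 - <<'E'
from h import *
from rig import arm
s,f=shot(arm,"w9");off(f,274,284);im=f["frame"];print(im[146:196,276:282].mean(1)[:,2].astype(int))
P=onz(f,[[277,31],[277,102]],.084,s);print(P,np.arctan2(*(P[0]-P[1])[1::-1]),s["force"])
E
```

```text
time_s: 20.75
ee_pos: [0.5598, -0.0409, 0.2676]
eef_rot: [0.001, 0.73, 0.684, 0.001]
force: [-3.2, 0.8, 11.7]
grip_width: 0.011
gripper_force: 5.8
lines [147 148 184 185 186] bubble 157 177 offset mm to knob + -0.38799999999999996
[ 90  73  75  95 109 109 108 108 108 108 131 203 218 219 229 233 236 236
 236 236 236 236 235 234 233 232 228 224 221 214 202 188 121 105 105 105
 105 100  78  69  74  92 104 103 104 103 103 103 103 103]
[[0.5689 0.0813 0.084 ]
 [0.5665 0.0446 0.084 ]] 1.5052447663281592 [-3.2392  0.8451 11.7016]
```

```bash
python3 -c "from rig import arm;print(arm.sign_off())"
```

```text
the job is handed in; nothing more can be done
None
```

The job is handed in after 20.8 s: the level lies lengthwise on the strip, the bubble is about 0.4 mm from the middle (between the lines), and the arm is still pressing down on it with about 11.7 N (plus about 3 N sideways).

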